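Put the hammer away and shut the tool case

ROBOT

A 6-joint arm with a two-finger parallel gripper is mounted at the origin on the work surface. World frame = base frame: x ahead of the robot, y to its left, z up, the work surface at z = 0. Lengths are in m, angles in rad, forces in N, time in s.
With the tool pointing down it reaches from about 0.25 to 0.775 m from the base axis. Payload 4 kg.
Tool frame: the origin (TCP) lies at the centre of the arm's flange, where the gripper is bolted on; the fingertips stand 173 mm ahead of it and the grasp point (between the pads) lies 155 mm ahead of it; z points along the fingers, y is the line along which they close (so a half turn about z gives the same grasp; the last joint's range is limited). The gripper opens to 85 mm and grips with 20 to 120 N. Pads are 22 mm wide; open, the fingers measure 114 mm over their backs; the gripper's body (76 mm by 85 mm) begins 54 mm behind the grasp point. The pads swing forward as they close: fully open they stand 13 mm farther back than shut.
Start: joints at [1.09, 0.087, 1.371, -0, 1.684, -0.103], TCP at [0.203, 0.511, 0.405] pointing down, gripper open.
Joint ranges: [-3.1, 3.1], [-0.76, 2.03], [0.27, 2.55], [-1.08, 4.22], [0.17, 2.65], [-2.57, 2.57]. Speed limits (rad/s): [2.79, 2.79, 3.14, 3.14, 3.14, 3.14].

INTERFACE

Orientations are given as a rotation vector (axis times angle).
In Python, from cell import readout, viewer, ticket gives the robot as it stands. The module is installed in compiled form; this text tells all that it offers.
- The arm moves only by the shell command python3 -m pendant 'ROWS' [OPENING] [FORCE]. ROWS is JSON, a list of rows, each an object with "slide": the shift along the world's x, y, z in mm, a list of three; "dr": the turn, a rotation vector about the world's x, y, z in rad, a list of three. In form: [{"slide": [x, y, z], "dr": [ax, ay, az]}, ...]. A call has exactly 10 rows; each row is the pose to reach, as a shift and turn from the pose commanded when the call began; what a row does not reach only later rows make up. A row lasts 1/10 s, in which the tool goes at most 50 mm and 8.59 degrees, less where a joint would pass 70% of its speed; a pose out of reach is approached as far as the arm can. A call with a gripper value outside its range is refused whole. OPENING is the opening, from 0 (shut) to 1 (fully open), set as the call begins (- or left out, the last holds). The fingers move at their own pace and stop on an object; FORCE is the grip in N (left out, the last holds). Time passes only in rows, so rows that repeat a pose let the fingers close, or fill a call up. It gives the time, the measured TCP pose, the force, the opening and the grip force at its end, in the units of the state.
- readout.sense(): the state, without advancing time (a new reading comes with each control period).
- viewer.grab_frame(name): name is "scene" or "top"; returns (picture, depth): 384x512x3 uint8, red, green, blue; 384x512 float32, m along the optical axis (not along the pixel's ray), 0 where there is no reading.
- viewer.camera_model(name): a dict with "intrinsics" (3x3 intrinsics, pixels), "D" ([k1, k2, p1, p2, k3] as OpenCV has them; the pictures are not rectified), "xyz" and "orientation" of the camera in the world. Camera axes: x right, y up, looking along -z (the intrinsics and any distortion apply to the point x, -y, -z); pixel columns grow to the right and rows downward; lengths in m; the calibration is good to about 2 mm. A picture is of the moment at which its call begins. camera_model takes no time and is no camera call.
- ticket.close_job(): hands the job in; it is judged then, once.
The state is a dict: "time_s": time; "joint_positions": joint angles; "joint_velocities": joint speeds; "tau": joint torques, N m; "tool_pos": TCP position; "orientation": TCP orientation; "wrist_force": force on the tool from outside, world axes, zero at the start; "wrist_torque": the same for the moment, N m; "opening": opening from 0.0 (shut) to 1.0 (fully open); "grasp_force": force on a finger pad.
Only numpy, scipy, OpenCV 4.12 (cv2) and the standard library are available. Lean on these libraries where they do the work, as an engineer would, in place of code of your own. Each camera call takes 0.05 s, during which the arm holds its last target. There are 200 camera calls.

TASK

Put the ball-pein hammer away: lay it flat in the empty wide bay of the open red tool case, then lower the lid by its grab bar until it is fully shut, gently all the way - the lid falls by itself, so do not let it drop or slam. Leave the screwdriver and the steel dolly block on the bench, and the file in the case, where they are.

Things in the scene. Friction and masses are not known exactly. Their poses are not given: they have to be found in the camera images.
- hammer: Ball-pein hammer, 184 mm long, 26 mm high, 0.3 kg, lying flat left or right of the case: pale wooden handle 20 mm wide, steel head 62 mm long across it, one flat face (26 mm diameter, -y), one ball end (+y). Origin on the underside below the balance point; +x runs along the handle to the head, z up. It spans x = -130 (end of handle) to +55 mm; head centre at +42 mm.
- hammer_grip (a point): Balance point of the hammer, in the middle of the handle's section, 13 mm above its underside, 42 mm from the head's centre: a good place to grip across the handle (20 mm).
- hammer_head (a point): Centre of the hammer's head, 13 mm above the underside.
- hammer_tail (a point): End of the hammer's handle, 13 mm above the underside.
- case: Red steel tool case, fixed, 150 (x) by 240 (y) by 60 mm high, walls and floor 4 mm. Origin at the centre of its underside; the lid's hinge runs along y on the +x rim. A 30 mm high divider at x = 24 to 28 mm parts it into an empty wide bay (x = -71 to +24, y = -116 to +116 mm) and a narrow bay (x = 28 to 71 mm) that holds a file.
- case_bay (a point): Centre of the wide bay's floor, 4 mm above the bench. The bay is 95 mm (x of the case) by 232 mm (y of the case), 56 mm deep; the hammer lies along the case's y, head towards either end.
- lid (a joint): Angle of the lid: 0 = shut, flat on the rim, 1.85 = farthest open (leaning back a little past upright). Starts between 1.45 and 1.85. The lid weighs about 0.4 kg; hinge friction holds it near upright, but below about 1.1 rad it falls shut by itself unless held.
- lid_hinge (a point): Middle of the hinge line, on the +x rim of the case 60.5 mm above the bench. The lid is a 150 by 240 mm plate 8 mm thick; it turns about the case's y axis.
- lid_handle (a point): Centre of the lid's grab bar: steel rod, 10 mm diameter, 90 mm clear length, along the case's y, held by two end brackets 44 mm beyond the lid's free edge in the lid's plane (free gap 39 mm: room for a finger, not for a wide-open gripper). 194 mm from the hinge line, 4 mm off its plane on the outside. Lid shut: beyond the case's -x wall, 64.5 mm above the bench.
- screwdriver: Screwdriver with a blue handle, 185 mm long, lying on the bench on the other side of the case from the hammer; to be left alone. Origin under its middle.
- file: File with an orange handle, 185 mm long, lying in the narrow bay of the case, 18 mm high; to be left alone. Origin under its middle.
- dolly: Steel dolly block, 90 by 55 by 40 mm, near the robot; to be left alone. Origin at the centre of its underside.
Not all that is in view belongs to the job. Of the things shaped like the hammer, the wooden one is meant.

How it is judged:
By the outcome, as a careful person would: the job done as asked, in the order asked, and still so for the second after the job is handed in, with the robot touching nothing.
It also fails if it takes over 64 s, if anything falls off the work surface, if the arm or the gripper's body presses on something with over 40 N, if the wrist force passes 120 N, or if a joint passes its speed limit or range.

## Working session

There is one attempt and no reset: what is moved stays moved. The work goes in short steps, Python scripts to look and compute and a shell command to move; the robot and the scene stay as the last step left them, time stands still between calls to the robot, and variables do not carry over. Pictures are saved under pics/ and viewed, at most 10 in all, crops included, and the job is handed in when it is done.

```bash
mkdir -p pics
cat > h.py <<'E'
import numpy as np, cv2
from scipy.spatial.transform import Rotation as R
from cell import readout, viewer, ticket
def rot(o):
    o=np.array(o,float)
    if o.shape==(3,3): return o
    return (R.from_rotvec(o) if o.size==3 else R.from_quat(o)).as_matrix()
def pts(name, depth):
    m=viewer.camera_model(name); K=np.array(m["intrinsics"]); D=np.array(m["D"],float)
    h,w=depth.shape; u,v=np.meshgrid(np.arange(w),np.arange(h))
    n=cv2.undistortPoints(np.stack([u,v],-1).reshape(-1,1,2).astype(np.float64),K,D).reshape(h,w,2)
    P=np.stack([n[...,0]*depth,-n[...,1]*depth,-depth],-1)
    return P@rot(m["orientation"]).T+np.array(m["xyz"])
def look(name,save=None):
    p,d=viewer.grab_frame(name)
    if save: cv2.imwrite("pics/"+save,p[...,::-1])
    return p,d,pts(name,d)
E
python3 - <<'E'
from h import *
for n in("scene","top"):
    p,d,P=look(n,n+"0.png"); np.savez(n+"0.npz",p=p,d=d,P=P); print(viewer.camera_model(n))
print(readout.sense())
a=cv2.imread("pics/scene0.png");b=cv2.imread("pics/top0.png")
E
```

```text
{'intrinsics': array([[422.91908147,   0.        , 255.50058722],
       [  0.        , 422.91908147, 186.07552947],
       [  0.        ,   0.        ,   1.        ]]), 'D': array([-0.02184369,  0.        ,  0.        ,  0.        ,  0.        ]), 'xyz': array([1.2238083 , 0.0627991 , 0.59935585]), 'orientation': array([0.75674933, 0.81522141, 1.45092383])}
{'intrinsics': array([[425.30281216,   0.        , 253.68735143],
       [  0.        , 425.30281216, 190.9784847 ],
       [  0.        ,   0.        ,   1.        ]]), 'D': array([-0.13483902,  0.        ,  0.        ,  0.        ,  0.        ]), 'xyz': array([ 0.25926671, -0.00671469,  1.09842422]), 'orientation': array([ 0.10400102, -0.09302441, -1.54529664])}
{'time_s': 0.1, 'joint_positions': array([ 1.08987673e+00,  8.79226841e-02,  1.37213952e+00, -7.13455406e-06,
        1.68359772e+00, -1.03115970e-01]), 'joint_velocities': array([-0.00059415, -0.00237672, -0.00354756,  0.0005374 ,  0.00156953,
       -0.002149  ]), 'tau': array([ 1.84956385e-03, -3.53012574e+01, -3.14220357e+01, -1.50090500e-04,
        7.93800544e-03, -2.06582399e-05]), 'tool_pos': array([0.20285133, 0.51111876, 0.40361461]), 'orientation': array([-0.58981985, -3.08512737,  0.00311241]), 'wrist_force': array([-0.57275853, -0.15740069,  0.29388593]), 'wrist_torque': array([-0.02695509,  0.00593789, -0.01902295]), 'grasp_force': 0.0, 'opening': 1.003055894531381}
```

View pics/scene0.png

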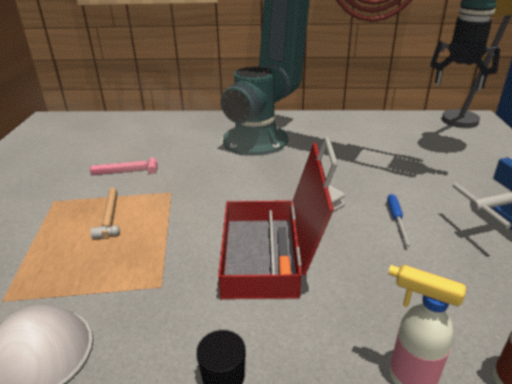

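View pics/top0.png

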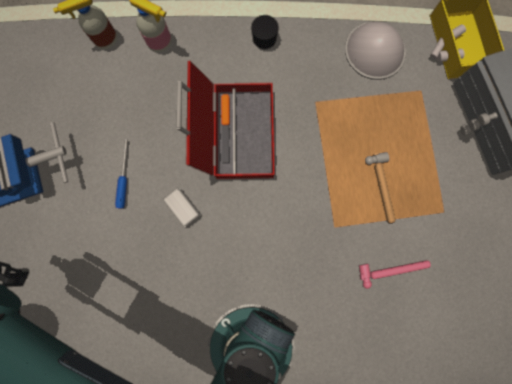

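The scene view shows the wooden hammer on the tan mat (head ~(105,232), handle up to (112,190)), with a pink decoy behind it. The case is at ~(262,250) with its lid open to the right. In the top view the hammer head is at (377,158), the tail at (391,220), the case spans (215–275, 83–178) and the grab bar is at ~(181,107).

Run:
```python
from h import *
z=np.load("top0.npz");p,d,P=z["p"],z["d"],z["P"]
hsv=cv2.cvtColor(p,cv2.COLOR_RGB2HSV)
f=lambda a:np.round(a*1000,1)
print("mat z",f(np.median(P[110:140,330:360,2])),"bench",f(np.median(P[230:260,330:350,2])), f(P[200:205,150:155].reshape(-1,3).mean(0)))
# hammer: by height above mat
sub=np.zeros(d.shape,bool);sub[145:228,355:405]=1
zm=np.median(P[110:140,330:360,2])
m=sub&(P[...,2]>zm+.010)&(d>0)
q=P[m];print("hammer n",m.sum(),"zmax",f(np.percentile(q[:,2],[50,95])))
sat=hsv[...,1]
rect=cv2.minAreaRect((q[:,:2]*1000).astype(np.float32));print(rect)
hd=m&(sat<60); ha=m&(sat>=60)
print("head",hd.sum(),f(P[hd].mean(0)),cv2.minAreaRect((P[hd][:,:2]*1000).astype(np.float32)))
print("handle",ha.sum(),f(P[ha].mean(0)))
l=cv2.fitLine((P[ha][:,:2]*1000).astype(np.float32),cv2.DIST_HUBER,0,.01,.01).ravel();print("line",l)
t=(P[ha][:,:2]*1000-l[2:])@l[:2];print("ext",t.min(),t.max(), "head along", (f(P[hd].mean(0))[:2]-l[2:])@l[:2])
# case rim: red pixels at z~60
red=((hsv[...,0]<8)|(hsv[...,0]>172))&(hsv[...,1]>120)
s=np.zeros(d.shape,bool);s[55:190,170:290]=1
r=red&s&(abs(P[...,2]-.06)<.006)
c=cv2.minAreaRect((P[r][:,:2]*1000).astype(np.float32));print("rim",r.sum(),c,cv2.boxPoints(c), f(np.median(P[r][:,2])))
for n in("top","scene"):
    z=np.load(n+"0.npz");p,d,P=z["p"],z["d"],z["P"]
    hsv=cv2.cvtColor(p,cv2.COLOR_RGB2HSV); red=((hsv[...,0]<8)|(hsv[...,0]>172))&(hsv[...,1]>120)
    k=(P[...,2]>.08)&(d>0)&(abs(P[...,0]-.55)<.2)&(P[...,1]>-.02)&(P[...,1]<.25)
    g=k&~red&(hsv[...,1]<70)
    print(n,"lid",(k&red).sum(),f(P[k&red].min(0)),f(P[k&red].max(0)),"grey",g.sum())
    Q=P[g]; 
    if len(Q): print(f(Q.min(0)),f(Q.max(0)),f(np.median(Q,0)))
    L=P[k&red]; cen=L.mean(0);_,_,V=np.linalg.svd(L-cen);print("cen",f(cen),"normal",V[2])
```

```text
mat z 1.7 bench 1.4 [362.8 267.8   1.6]
hammer n 700 zmax [24.9 29.3]
((415.508544921875, -341.64141845703125), (183.53797912597656, 60.26582717895508), 19.546987533569336)
head 166 [ 488.3 -317.2   23.8] ((489.6288146972656, -315.9635009765625), (21.53304100036621, 59.30805969238281), 9.385619163513184)
handle 534 [ 404.2 -332.7   24.2]
line [ 9.7708195e-01  2.1286342e-01  4.0250284e+02 -3.3244287e+02]
ext -82.38800116184271 101.5750854364621 head along 87.07550820678482
rim 427 ((550.4761962890625, 33.73684310913086), (240.0159149169922, 153.34156799316406), 2.321608066558838) [[427.4609  105.48334]
 [433.67258 -47.73236]
 [673.49146 -38.00965]
 [667.2798  115.20605]] 60.4
top lid 2333 [427.2 107.7  80.1] [662.5 155.6 216.1] grey 363
[424.9 110.7  83.8] [665.9 168.4 256.3] [542.7 158.4 250.1]
cen [541.8 131.9 153.2] normal [ 0.02964163 -0.96241372  0.26996518]
scene lid 1649 [426.5 111.4  80.1] [670.9 158.1 204.4] grey 429
[427.4 109.5  81.7] [669.4 169.4 251.5] [571.  158.3 234.9]
cen [582.6 135.8 154.9] normal [ 0.04047326 -0.9615114   0.27176783]
```

```bash
python3 -m pendant '[{"slide":[12,-42,0],"dr":[0,0,-0.128]},{"slide":[24,-84,0],"dr":[0,0,-0.256]},{"slide":[36,-126,0],"dr":[0,0,-0.384]},{"slide":[48,-168,0],"dr":[0,0,-0.512]},{"slide":[60,-210,0],"dr":[0,0,-0.64]},{"slide":[72,-252,0],"dr":[0,0,-0.768]},{"slide":[84,-294,0],"dr":[0,0,-0.896]},{"slide":[96,-336,0],"dr":[0,0,-1.024]},{"slide":[108,-378,0],"dr":[0,0,-1.152]},{"slide":[122,-418,0],"dr":[0,0,-1.28]}]' 1
python3 -m pendant '[{"slide":[12,-42,0],"dr":[0,0,-0.128]},{"slide":[24,-84,0],"dr":[0,0,-0.256]},{"slide":[36,-126,-10],"dr":[0,0,-0.384]},{"slide":[48,-168,-30],"dr":[0,0,-0.512]},{"slide":[60,-210,-50],"dr":[0,0,-0.64]},{"slide":[72,-252,-70],"dr":[0,0,-0.768]},{"slide":[84,-294,-90],"dr":[0,0,-0.896]},{"slide":[96,-336,-110],"dr":[0,0,-1.024]},{"slide":[108,-378,-130],"dr":[0,0,-1.152]},{"slide":[123,-417,-145],"dr":[0,0,-1.273]}]'
python3 - <<'E'
from h import *
s=readout.sense();print(s["joint_positions"],rot(s["orientation"]).round(3))
look("scene","scene1.png")
E
```

```text
time_s: 1.1
tool_pos: [0.3245, 0.0915, 0.4045]
orientation: [2.321, 2.117, 0.001]
wrist_force: [1.3, 0.5, -0.1]
opening: 0.999
grasp_force: 0.0
time_s: 2.1
tool_pos: [0.4474, -0.3255, 0.2575]
orientation: [-3.123, -0.321, 0.003]
wrist_force: [-0.2, 1.2, 0.3]
opening: 1.005
grasp_force: 0.0
[-7.31404496e-01  1.70584486e-01  1.57530380e+00 -1.56166204e-04
  1.39859030e+00  6.34828438e-01] [[ 0.979  0.203 -0.002]
 [ 0.203 -0.979  0.002]
 [-0.002 -0.002 -1.   ]]
```

View pics/scene1.png

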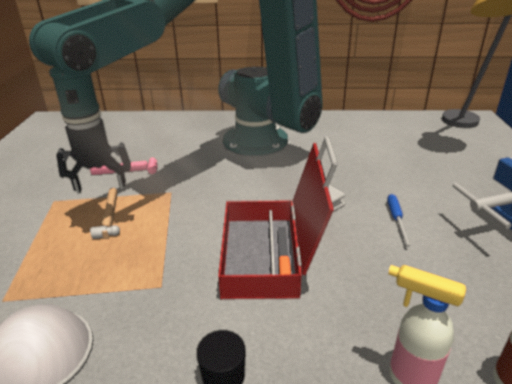

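The scene view shows the open gripper at ~(95,165), lined up above the hammer handle at (110,200), with the case undisturbed.

```bash
python3 -m pendant '[{"slide":[0,0,-12],"dr":[0,0,0]},{"slide":[0,1,-24],"dr":[0,0,0]},{"slide":[0,1,-36],"dr":[0,0,0]},{"slide":[0,1,-48],"dr":[0,0,0]},{"slide":[0,1,-60],"dr":[0,0,0]},{"slide":[0,1,-70],"dr":[0,0,0]},{"slide":[0,1,-76],"dr":[0,0,0]},{"slide":[0,1,-80],"dr":[0,0,0]},{"slide":[0,1,-80],"dr":[0,0,0]},{"slide":[0,1,-80],"dr":[0,0,0]}]' 1
python3 -m pendant '[{"slide":[0,0,0],"dr":[0,0,0]},{"slide":[0,0,0],"dr":[0,0,0]},{"slide":[0,0,0],"dr":[0,0,0]},{"slide":[0,0,0],"dr":[0,0,0]},{"slide":[0,0,0],"dr":[0,0,0]},{"slide":[0,0,0],"dr":[0,0,0]},{"slide":[0,0,0],"dr":[0,0,0]},{"slide":[0,0,0],"dr":[0,0,0]},{"slide":[0,0,0],"dr":[0,0,0]},{"slide":[0,0,0],"dr":[0,0,0]}]' 0 60
```

```text
time_s: 3.15
tool_pos: [0.4481, -0.323, 0.1801]
orientation: [3.123, 0.33, 0.001]
wrist_force: [-0.8, 0.1, 0.4]
opening: 1.0
grasp_force: 0.0
time_s: 4.15
tool_pos: [0.4481, -0.3231, 0.1804]
orientation: [3.123, 0.33, 0.001]
wrist_force: [0.2, -1.1, 4.7]
opening: 0.219
grasp_force: 61.3
```

```bash
python3 -m pendant '[{"slide":[0,0,5],"dr":[0,0,0]},{"slide":[0,0,15],"dr":[0,0,0]},{"slide":[0,0,30],"dr":[0,0,0]},{"slide":[0,0,45],"dr":[0,0,0]},{"slide":[0,0,60],"dr":[0,0,0]},{"slide":[0,0,75],"dr":[0,0,0]},{"slide":[0,0,90],"dr":[0,0,0]},{"slide":[0,0,100],"dr":[0,0,0]},{"slide":[0,0,105],"dr":[0,0,0]},{"slide":[0,0,105],"dr":[0,0,0]}]' - 60
python3 -m pendant '[{"slide":[8,18,0],"dr":[0,0,-0.01]},{"slide":[23,53,0],"dr":[0,0,-0.025]},{"slide":[40,94,0],"dr":[0,0,-0.045]},{"slide":[57,135,0],"dr":[0,0,-0.065]},{"slide":[74,176,0],"dr":[0,0,-0.085]},{"slide":[91,217,0],"dr":[0,0,-0.105]},{"slide":[108,256,0],"dr":[0,0,-0.13]},{"slide":[124,292,0],"dr":[0,0,-0.15]},{"slide":[136,320,0],"dr":[0,0,-0.165]},{"slide":[141,333,0],"dr":[0,0,-0.17]}]'
python3 - <<'E'
from h import *
p,d,P=look("scene","scene2.png"); p2,d2,P2=look("top")
cv2.imwrite("pics/top2.png",p2[...,::-1])
a=np.hstack([cv2.resize(p[130:310,150:390],(400,300)),cv2.resize(p2[60:210,160:360],(400,300))])
cv2.imwrite("pics/c2.png",a[...,::-1])
s=readout.sense();print(s["tool_pos"],s["grasp_force"],s["opening"],s["joint_positions"])
E
```

```text
time_s: 5.15
tool_pos: [0.448, -0.3229, 0.2857]
orientation: [3.123, 0.33, 0.002]
wrist_force: [-0.2, 0.5, -3.5]
opening: 0.217
grasp_force: 60.5
time_s: 6.15
tool_pos: [0.5893, 0.0129, 0.2833]
orientation: [-3.14, -0.068, 0.003]
wrist_force: [0.5, -0.3, -3.5]
opening: 0.217
grasp_force: 60.4
[0.58898258 0.01171617 0.28353699] 60.424965620040894 0.21931435845485403 [-7.63260612e-02  2.26976048e-01  1.45420847e+00 -4.55405662e-05
  1.46258388e+00  1.45071756e+00]
```

View pics/c2.png

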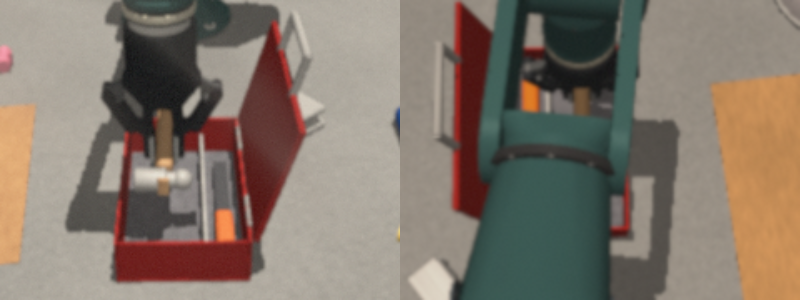

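The left crop shows the hammer held over the wide bay, with its head toward the camera at ~(160,178) in the crop. The top view on the right is mostly hidden by the arm.

Run:
```python
from h import *
p,d,P=look("scene")
hsv=cv2.cvtColor(p,cv2.COLOR_RGB2HSV)
f=lambda a:np.round(a*1000,1)
b=(P[...,2]>.085)&(P[...,2]<.16)&(abs(P[...,1]-.01)<.045)&(abs(P[...,0]-.62)<.08)
hd=b&(hsv[...,1]<70)&(hsv[...,2]>110)&(P[...,0]>.61)
print(hd.sum(),f(np.percentile(P[hd],[2,50,98],axis=0)))
w=b&(hsv[...,0]>8)&(hsv[...,0]<25)&(hsv[...,1]>70)
print(w.sum(),f(np.percentile(P[w],[2,50,98],axis=0)))
# case rim & divider
r=((hsv[...,0]<8)|(hsv[...,0]>172))&(hsv[...,1]>120)&(abs(P[...,2]-.059)<.005)&(P[...,0]>.40)&(P[...,0]<.7)&(P[...,1]>-.08)&(P[...,1]<.13)
print(r.sum(),cv2.boxPoints(cv2.minAreaRect((P[r][:,:2]*1000).astype(np.float32))))
```

```text
366 [[620.3 -14.6 110.2]
 [639.6  11.  122.4]
 [647.2  43.6 127.9]]
344 [[543.5   3.7 107.4]
 [596.1  14.1 125.9]
 [647.4  23.  129. ]]
528 [[429.5675   105.988625]
 [437.90588  -49.519722]
 [677.9298   -36.64965 ]
 [669.59143  118.858696]]
```

```bash
python3 -m pendant '[{"slide":[0,0,-10],"dr":[0,0,0]},{"slide":[0,0,-25],"dr":[0,0,0]},{"slide":[0,0,-40],"dr":[0,0,0]},{"slide":[0,0,-55],"dr":[0,0,0]},{"slide":[0,0,-68],"dr":[0,0,0]},{"slide":[0,0,-79],"dr":[0,0,0]},{"slide":[0,0,-87],"dr":[0,0,0]},{"slide":[0,0,-92],"dr":[0,0,0]},{"slide":[0,0,-95],"dr":[0,0,0]},{"slide":[0,0,-97],"dr":[0,0,0]}]'
python3 -m pendant '[{"slide":[0,0,-0.5],"dr":[0,0,0]},{"slide":[0,0,-1],"dr":[0,0,0]},{"slide":[0,0,-1],"dr":[0,0,0]},{"slide":[0,0,-1],"dr":[0,0,0]},{"slide":[0,0,-1],"dr":[0,0,0]},{"slide":[0,0,-1],"dr":[0,0,0]},{"slide":[0,0,-1],"dr":[0,0,0]},{"slide":[0,0,-1],"dr":[0,0,0]},{"slide":[0,0,-1],"dr":[0,0,0]},{"slide":[0,0,-1],"dr":[0,0,0]}]'
```

```text
time_s: 7.3
tool_pos: [0.5891, 0.0103, 0.188]
orientation: [3.141, 0.064, 0.001]
wrist_force: [-0.6, -0.6, -2.6]
opening: 0.217
grasp_force: 60.4
time_s: 8.3
tool_pos: [0.5889, 0.0102, 0.1867]
orientation: [3.141, 0.064, -0.0]
wrist_force: [0.1, -0.6, -2.6]
opening: 0.223
grasp_force: 60.4
```

```bash
python3 -m pendant '[{"slide":[0,0,-0.5],"dr":[0,0,0]},{"slide":[0,0,-1],"dr":[0,0,0]},{"slide":[0,0,-1.5],"dr":[0,0,0]},{"slide":[0,0,-2],"dr":[0,0,0]},{"slide":[0,0,-2],"dr":[0,0,0]},{"slide":[0,0,-2],"dr":[0,0,0]},{"slide":[0,0,-2],"dr":[0,0,0]},{"slide":[0,0,-2],"dr":[0,0,0]},{"slide":[0,0,-2],"dr":[0,0,0]},{"slide":[0,0,-2],"dr":[0,0,0]}]'
python3 -m pendant '[{"slide":[0,0,0],"dr":[0,0,0]},{"slide":[0,0,0],"dr":[0,0,0]},{"slide":[0,0,0],"dr":[0,0,0]},{"slide":[0,0,0],"dr":[0,0,0]},{"slide":[0,0,0],"dr":[0,0,0]},{"slide":[0,0,0],"dr":[0,0,0]},{"slide":[0,0,0],"dr":[0,0,0]},{"slide":[0,0,0],"dr":[0,0,0]},{"slide":[0,0,0],"dr":[0,0,0]},{"slide":[0,0,0],"dr":[0,0,0]}]' 0.5
python3 -m pendant '[{"slide":[0,0,10],"dr":[0,0,0]},{"slide":[0,0,25],"dr":[0,0,0]},{"slide":[0,0,45],"dr":[0,0,0]},{"slide":[0,0,70],"dr":[0,0,0]},{"slide":[0,0,95],"dr":[0,0,0]},{"slide":[0,0,120],"dr":[0,0,0]},{"slide":[0,0,145],"dr":[0,0,0]},{"slide":[0,0,170],"dr":[0,0,0]},{"slide":[0,0,190],"dr":[0,0,0]},{"slide":[0,0,200],"dr":[0,0,0]}]'
```

```text
time_s: 9.3
tool_pos: [0.5889, 0.0102, 0.1848]
orientation: [3.141, 0.064, 0.0]
wrist_force: [0.3, 0.4, -4.2]
opening: 0.217
grasp_force: 60.4
time_s: 10.3
tool_pos: [0.5894, 0.0108, 0.1859]
orientation: [-3.14, -0.065, -0.004]
wrist_force: [-0.3, 4.6, 4.4]
opening: 0.5
grasp_force: 2.1
time_s: 11.3
tool_pos: [0.5889, 0.0096, 0.3887]
orientation: [3.139, 0.063, 0.009]
wrist_force: [-0.0, -0.3, 0.8]
opening: 0.503
grasp_force: 0.0
```

Run:
```python
from h import *
f=lambda a:np.round(a*1000,1)
p,d,P=look("scene","scene3.png"); np.savez("scene3.npz",p=p,d=d,P=P)
for n in("top0","scene0","scene3"):
    z=np.load(n+".npz");p,d,P=z["p"],z["d"],z["P"]
    hsv=cv2.cvtColor(p,cv2.COLOR_RGB2HSV)
    for k,lo,hi in(("bar",.235,.275),("brk",.19,.235)):
        g=(hsv[...,1]<70)&(P[...,2]>lo)&(P[...,2]<hi)&(P[...,1]>.13)&(P[...,1]<.19)&(abs(P[...,0]-.55)<.09)
        if g.sum()>5: print(n,k,g.sum(),f(np.percentile(P[g],[3,25,50,75,97],axis=0)))
    red=((hsv[...,0]<8)|(hsv[...,0]>172))&(hsv[...,1]>120)&(P[...,2]>.08)&(P[...,2]<.3)&(abs(P[...,0]-.55)<.15)&(P[...,1]>.09)&(P[...,1]<.18)
    L=P[red];c=L.mean(0);V=np.linalg.svd(L-c)[2];print("lid",f(c),V[2], f(np.percentile(L,99,axis=0)))
cv2.imwrite("pics/c3.png",cv2.resize(cv2.imread("pics/scene3.png")[130:310,200:440],(800,600)))
```

```text
top0 bar 266 [[493.  154.1 239.1]
 [515.  157.5 249.5]
 [543.7 159.9 251.2]
 [572.7 162.6 252.3]
 [595.7 166.6 254.6]]
top0 brk 56 [[492.  145.8 208.8]
 [493.5 149.7 217.5]
 [589.1 152.6 222.6]
 [590.9 154.6 228.7]
 [596.4 159.6 234.3]]
lid [541.8 131.9 153.2] [ 0.02964163 -0.96241372  0.26996518] [658.9 153.6 207.3]
scene0 bar 213 [[501.8 156.2 236.5]
 [529.6 159.1 245.5]
 [564.4 161.5 248.4]
 [592.4 164.  249.5]
 [601.3 167.6 250.6]]
scene0 brk 162 [[499.1 148.8 204.3]
 [501.9 152.5 212.3]
 [596.8 155.2 220.6]
 [600.3 157.7 227.3]
 [601.8 162.9 233.5]]
lid [582.6 135.8 154.9] [ 0.04047326 -0.9615114   0.27176783] [669.  155.1 203.6]
scene3 bar 210 [[500.8 156.4 235.9]
 [530.4 159.1 245.8]
 [564.  161.6 248.5]
 [593.  164.1 249.5]
 [600.9 167.5 250.6]]
scene3 brk 165 [[497.7 148.6 204.4]
 [502.2 152.4 213. ]
 [596.2 155.2 220.5]
 [600.2 157.7 227.6]
 [601.5 162.9 234.3]]
lid [581.6 135.5 154.1] [ 0.0405343  -0.96163328  0.27132712] [669.3 155.  203.7]
```

View pics/c3.png

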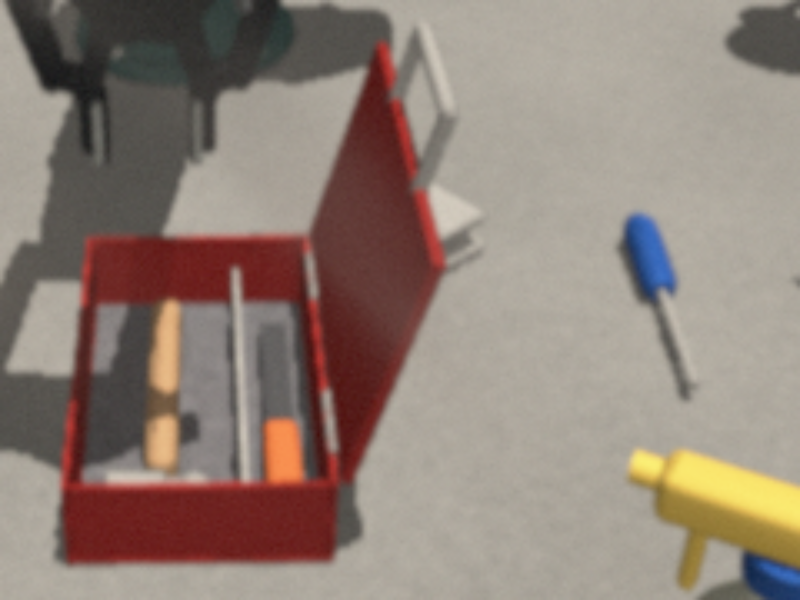

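The view shows the hammer lying flat in the wide bay, with its handle at ~(162,385) and its head at ~(150,478) near the front wall. The file is in its bay, the screwdriver is untouched, and the grab bar is at ~(435,70).

```bash
python3 -m pendant '[{"slide":[0,0,35],"dr":[0,0,0]},{"slide":[0,4,65],"dr":[0,0,0]},{"slide":[-4,20,70],"dr":[0,0,0]},{"slide":[-10,48,70],"dr":[0,0,0]},{"slide":[-18,78,70],"dr":[0,0,0]},{"slide":[-27,106,70],"dr":[0,0,0]},{"slide":[-34,130,70],"dr":[0,0,0]},{"slide":[-40,146,70],"dr":[0,0,0]},{"slide":[-42,151,70],"dr":[0,0,0]},{"slide":[-42,151,70],"dr":[0,0,0]}]' 0.5
python3 - <<'E'
from h import *
f=lambda a:np.round(a*1000,1)
s=readout.sense();print(s["tool_pos"],s["orientation"])
p,d,P=look("scene","scene4.png")
cv2.imwrite("pics/c4.png",cv2.resize(p[60:240,240:440],(640,576))[...,::-1])
b=(P[...,2]>.26)&(P[...,2]<.30)&(abs(P[...,1]-.16)<.07)&(abs(P[...,0]-.55)<.05)
q=P[b];y=q[:,1]
for m in(y<.16,y>=.16): print(m.sum(),f(np.percentile(q[m],[3,50,97],axis=0)))
E
```

```text
time_s: 12.35
tool_pos: [0.5466, 0.1617, 0.4541]
orientation: [3.14, 0.066, -0.001]
wrist_force: [-0.5, -0.4, -0.1]
opening: 0.499
grasp_force: 0.0
[0.54662788 0.1616622  0.4540965 ] [ 3.14011544e+00  6.55738179e-02 -1.43064737e-03]
71 [[545.4 128.  283.7]
 [557.7 135.7 293.5]
 [560.7 141.4 299.5]]
87 [[538.6 184.2 281.8]
 [553.8 187.8 292.3]
 [558.7 197.4 299.4]]
```

View pics/c4.png

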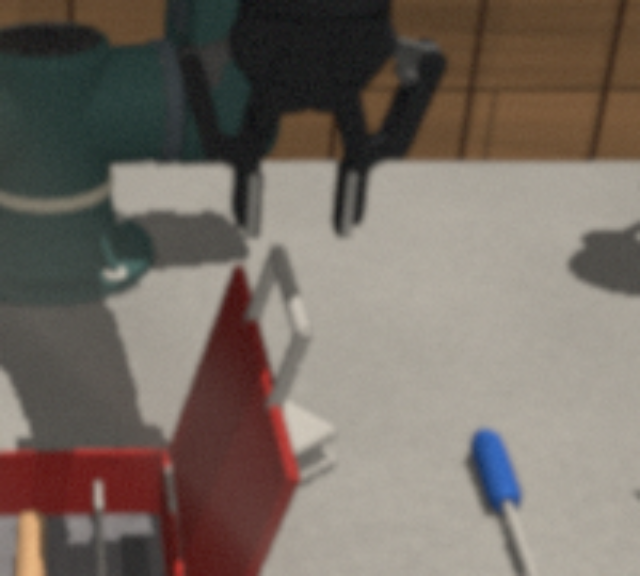

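The crop shows the fingers straddling the bar from above, tips at ~(250,230) and ~(345,230), with the bar between them at ~(290,285).

```bash
python3 -m pendant '[{"slide":[0,0,-8],"dr":[0,0,0]},{"slide":[0,0,-16],"dr":[0,0,0]},{"slide":[0,0,-24],"dr":[0,0,0]},{"slide":[0,0,-32],"dr":[0,0,0]},{"slide":[0,0,-39],"dr":[0,0,0]},{"slide":[0,0,-45],"dr":[0,0,0]},{"slide":[0,0,-49],"dr":[0,0,0]},{"slide":[0,0,-51],"dr":[0,0,0]},{"slide":[0,0,-51],"dr":[0,0,0]},{"slide":[0,0,-51],"dr":[0,0,0]}]' 0.5
python3 -m pendant '[{"slide":[0,0,0],"dr":[0,0,0]},{"slide":[0,0,0],"dr":[0,0,0]},{"slide":[0,0,0],"dr":[0,0,0]},{"slide":[0,0,0],"dr":[0,0,0]},{"slide":[0,0,0],"dr":[0,0,0]},{"slide":[0,0,0],"dr":[0,0,0]},{"slide":[0,0,0],"dr":[0,0,0]},{"slide":[0,0,0],"dr":[0,0,0]},{"slide":[0,0,0],"dr":[0,0,0]},{"slide":[0,0,0],"dr":[0,0,0]}]' 0 30
python3 - <<'E'
import numpy as np
# arc of the bar relative to start; hinge dir: world y,z; y along unit (-.0405,.999)
th=np.linspace(1.845,0,51); 
y=-194*np.cos(th)+4*np.sin(th); z=194*np.sin(th)+4*np.cos(th)
for a,yy,zz in zip(th,y-y[0],z-z[0]): print(round(a,3),"x%.1f y%.1f z%.1f"%(-.0405*yy,yy,zz))
E
```

```text
time_s: 13.4
tool_pos: [0.5469, 0.1613, 0.4041]
orientation: [-3.141, -0.064, -0.001]
wrist_force: [0.1, 0.1, -0.1]
opening: 0.506
grasp_force: 0.0
time_s: 14.4
tool_pos: [0.5469, 0.1613, 0.4041]
orientation: [-3.141, -0.064, -0.001]
wrist_force: [0.2, 0.5, 2.8]
opening: 0.104
grasp_force: 29.3
1.845 x-0.0 y0.0 z0.0
1.808 x0.3 y-6.9 z2.0
1.771 x0.6 y-13.8 z3.7
1.734 x0.8 y-20.9 z5.1
1.697 x1.1 y-27.9 z6.3
1.66 x1.4 y-35.0 z7.2
1.624 x1.7 y-42.1 z7.8
1.587 x2.0 y-49.3 z8.2
1.55 x2.3 y-56.5 z8.4
1.513 x2.6 y-63.6 z8.2
1.476 x2.9 y-70.8 z7.8
1.439 x3.2 y-77.9 z7.2
1.402 x3.4 y-85.0 z6.3
1.365 x3.7 y-92.1 z5.1
1.328 x4.0 y-99.1 z3.6
1.292 x4.3 y-106.0 z1.9
1.255 x4.6 y-112.9 z-0.0
1.218 x4.8 y-119.7 z-2.3
1.181 x5.1 y-126.4 z-4.7
1.144 x5.4 y-133.1 z-7.4
1.107 x5.7 y-139.6 z-10.4
1.07 x5.9 y-146.0 z-13.6
1.033 x6.2 y-152.3 z-17.0
0.996 x6.4 y-158.4 z-20.6
0.959 x6.7 y-164.5 z-24.5
0.922 x6.9 y-170.3 z-28.6
0.886 x7.1 y-176.1 z-32.9
0.849 x7.4 y-181.6 z-37.4
0.812 x7.6 y-187.0 z-42.2
0.775 x7.8 y-192.2 z-47.1
0.738 x8.0 y-197.2 z-52.2
0.701 x8.2 y-202.0 z-57.5
0.664 x8.4 y-206.7 z-62.9
0.627 x8.5 y-211.1 z-68.6
0.59 x8.7 y-215.3 z-74.3
0.553 x8.9 y-219.3 z-80.3
0.517 x9.0 y-223.1 z-86.4
0.48 x9.2 y-226.6 z-92.6
0.443 x9.3 y-230.0 z-98.9
0.406 x9.4 y-233.0 z-105.4
0.369 x9.6 y-235.9 z-112.0
0.332 x9.7 y-238.5 z-118.6
0.295 x9.8 y-240.8 z-125.4
0.258 x9.8 y-242.9 z-132.2
0.221 x9.9 y-244.8 z-139.2
0.184 x10.0 y-246.4 z-146.1
0.148 x10.0 y-247.7 z-153.2
0.111 x10.1 y-248.8 z-160.3
0.074 x10.1 y-249.6 z-167.4
0.037 x10.1 y-250.1 z-174.5
0.0 x10.1 y-250.4 z-181.7
```

```bash
python3 -m pendant '[{"slide":[0.2,-4,1.1],"dr":[0,0,0]},{"slide":[0.5,-10,2.8],"dr":[0,0,0]},{"slide":[0.8,-17,4.4],"dr":[0,0,0]},{"slide":[1,-24,5.7],"dr":[0,0,0]},{"slide":[1.3,-31,6.7],"dr":[0,0,0]},{"slide":[1.5,-38,7.5],"dr":[0,0,0]},{"slide":[1.8,-45,8],"dr":[0,0,0]},{"slide":[2.1,-52,8.3],"dr":[0,0,0]},{"slide":[2.4,-58,8.4],"dr":[0,0,0]},{"slide":[2.6,-63.6,8.2],"dr":[0,0,0]}]'
```

```text
time_s: 15.4
tool_pos: [0.5495, 0.097, 0.4118]
orientation: [3.141, 0.064, -0.001]
wrist_force: [0.7, 1.8, 4.1]
opening: 0.105
grasp_force: 30.7
```

```bash
python3 -m pendant '[{"slide":[0.3,-7,-0.4],"dr":[0,0,0]},{"slide":[0.6,-14,-1],"dr":[0,0,0]},{"slide":[0.8,-21,-1.9],"dr":[0,0,0]},{"slide":[1.1,-28.5,-3.1],"dr":[0,0,0]},{"slide":[1.4,-35.5,-4.6],"dr":[0,0,0]},{"slide":[1.7,-42.4,-6.3],"dr":[0,0,0]},{"slide":[2,-49.3,-8.2],"dr":[0,0,0]},{"slide":[2.2,-56,-10.5],"dr":[0,0,0]},{"slide":[2.5,-63,-13],"dr":[0,0,0]},{"slide":[2.8,-69.5,-15.6],"dr":[0,0,0]}]'
```

```text
time_s: 16.4
tool_pos: [0.5522, 0.0275, 0.3959]
orientation: [3.141, 0.064, -0.001]
wrist_force: [0.2, 1.2, 0.2]
opening: 0.105
grasp_force: 30.1
```

```bash
python3 -m pendant '[{"slide":[0.3,-6.5,-3],"dr":[0,0,0]},{"slide":[0.5,-13,-6.2],"dr":[0,0,0]},{"slide":[0.8,-19.2,-9.6],"dr":[0,0,0]},{"slide":[1,-25.3,-13.2],"dr":[0,0,0]},{"slide":[1.3,-31.4,-17.1],"dr":[0,0,0]},{"slide":[1.5,-37.2,-21.2],"dr":[0,0,0]},{"slide":[1.7,-43,-25.5],"dr":[0,0,0]},{"slide":[2,-48.5,-30],"dr":[0,0,0]},{"slide":[2.2,-54,-34.8],"dr":[0,0,0]},{"slide":[2.4,-59,-39.7],"dr":[0,0,0]}]'
```

```text
time_s: 17.4
tool_pos: [0.5546, -0.0313, 0.356]
orientation: [-3.141, -0.064, 0.001]
wrist_force: [-2.1, 1.0, -0.8]
opening: 0.105
grasp_force: 29.7
```

```bash
python3 -m pendant '[{"slide":[0.2,-5,-5.1],"dr":[0,0,0]},{"slide":[0.4,-9.8,-10.4],"dr":[0,0,0]},{"slide":[0.6,-14.5,-15.8],"dr":[0,0,0]},{"slide":[0.7,-19,-21.5],"dr":[0,0,0]},{"slide":[0.9,-23.1,-27.2],"dr":[0,0,0]},{"slide":[1.1,-27.1,-33.2],"dr":[0,0,0]},{"slide":[1.2,-31,-39.3],"dr":[0,0,0]},{"slide":[1.4,-34.4,-45.5],"dr":[0,0,0]},{"slide":[1.5,-37.8,-51.8],"dr":[0,0,0]},{"slide":[1.6,-40.8,-58.3],"dr":[0,0,0]}]'
```

```text
time_s: 18.4
tool_pos: [0.5562, -0.0719, 0.2976]
orientation: [-3.141, -0.064, 0.001]
wrist_force: [-4.0, 0.9, -0.0]
opening: 0.106
grasp_force: 29.2
```

```bash
python3 -m pendant '[{"slide":[0.1,-1.9,-4.5],"dr":[0,0,0]},{"slide":[0.1,-3.7,-8.7],"dr":[0,0,0]},{"slide":[0.2,-5.3,-12.8],"dr":[0,0,0]},{"slide":[0.3,-6.8,-16.8],"dr":[0,0,0]},{"slide":[0.3,-8.1,-20.8],"dr":[0,0,0]},{"slide":[0.4,-9.2,-24.8],"dr":[0,0,0]},{"slide":[0.4,-10.4,-28.8],"dr":[0,0,0]},{"slide":[0.5,-11.5,-32.8],"dr":[0,0,0]},{"slide":[0.5,-12.5,-36.8],"dr":[0,0,0]},{"slide":[0.6,-13.4,-40.7],"dr":[0,0,0]}]'
```

```text
time_s: 19.4
tool_pos: [0.5567, -0.0847, 0.257]
orientation: [-3.14, -0.064, 0.001]
wrist_force: [-4.8, 3.6, -0.1]
opening: 0.099
grasp_force: 29.3
```

```bash
python3 -m pendant '[{"slide":[0,-0.6,-3],"dr":[0,0,0]},{"slide":[0,-1,-5.8],"dr":[0,0,0]},{"slide":[0,-1.4,-8.4],"dr":[0,0,0]},{"slide":[0,-1.8,-11],"dr":[0,0,0]},{"slide":[0,-2.1,-13.4],"dr":[0,0,0]},{"slide":[0,-2.4,-15.8],"dr":[0,0,0]},{"slide":[0,-2.6,-18.2],"dr":[0,0,0]},{"slide":[0,-2.8,-20.4],"dr":[0,0,0]},{"slide":[0,-3,-22.6],"dr":[0,0,0]},{"slide":[0,-3.2,-24.6],"dr":[0,0,0]}]'
python3 -m pendant '[{"slide":[0,0,-1.5],"dr":[0,0,0]},{"slide":[0,0,-3],"dr":[0,0,0]},{"slide":[0,0,-4.3],"dr":[0,0,0]},{"slide":[0,0,-5.6],"dr":[0,0,0]},{"slide":[0,0,-6.6],"dr":[0,0,0]},{"slide":[0,0,-7.6],"dr":[0,0,0]},{"slide":[0,0,-8.4],"dr":[0,0,0]},{"slide":[0,0,-9],"dr":[0,0,0]},{"slide":[0,0,-9.5],"dr":[0,0,0]},{"slide":[0,0,-10],"dr":[0,0,0]}]'
```

```text
time_s: 20.4
tool_pos: [0.5568, -0.0877, 0.2325]
orientation: [-3.139, -0.064, 0.001]
wrist_force: [-4.1, 4.2, -0.5]
opening: 0.101
grasp_force: 29.2
time_s: 21.4
tool_pos: [0.5568, -0.0878, 0.2265]
orientation: [-3.14, -0.065, -0.001]
wrist_force: [-11.8, 5.2, 16.7]
opening: 0.101
grasp_force: 30.9
```

Run:
```python
from h import *
f=lambda a:np.round(a*1000,1)
p,d,P=look("scene","scene5.png")
cv2.imwrite("pics/c5.png",cv2.resize(p[150:310,160:360],(700,560))[...,::-1])
hsv=cv2.cvtColor(p,cv2.COLOR_RGB2HSV)
r=((hsv[...,0]<8)|(hsv[...,0]>172))&(hsv[...,1]>120)&(P[...,2]>.05)&(P[...,0]>.42)&(P[...,0]<.66)&(P[...,1]>-.05)&(P[...,1]<.12)
Q=P[r];A=np.c_[Q[:,:2],np.ones(len(Q))];c=np.linalg.lstsq(A,Q[:,2],rcond=None)[0];print(r.sum(),c)
for y in(-.03,0,.03,.06,.09): print(y,f(np.median(Q[abs(Q[:,1]-y)<.01][:,2])))
```

```text
5093 [ 0.00157901 -0.00668773  0.06713041]
-0.03 66.9
0 67.8
0.03 67.9
0.06 68.0
0.09 67.3
```

View pics/c5.png

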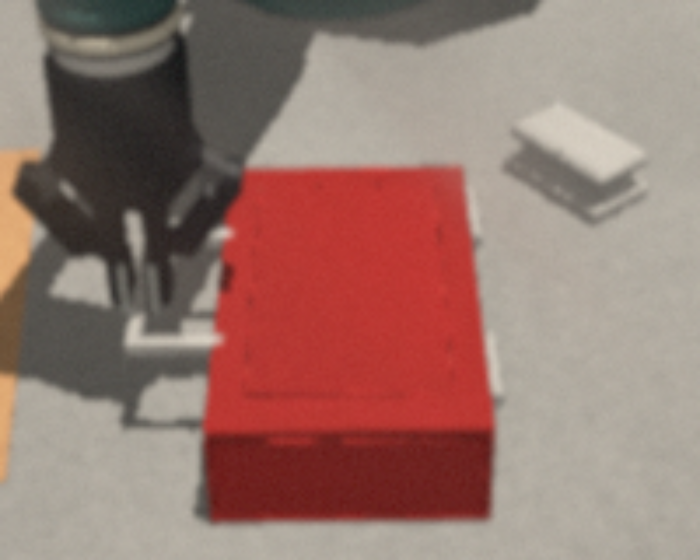

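The crop shows the lid flat on the case. Its top is level at ~67–68 mm, so it is shut. The fingers still hold the bar at ~(140,290).

```bash
python3 -m pendant '[{"slide":[0,0,0.5],"dr":[0,0,0]},{"slide":[0,0,1],"dr":[0,0,0]},{"slide":[0,0,1.5],"dr":[0,0,0]},{"slide":[0,0,2],"dr":[0,0,0]},{"slide":[0,0,2],"dr":[0,0,0]},{"slide":[0,0,2],"dr":[0,0,0]},{"slide":[0,0,2],"dr":[0,0,0]},{"slide":[0,0,2],"dr":[0,0,0]},{"slide":[0,0,2],"dr":[0,0,0]},{"slide":[0,0,2],"dr":[0,0,0]}]'
python3 -m pendant '[{"slide":[0,0,0],"dr":[0,0,0]},{"slide":[0,0,0],"dr":[0,0,0]},{"slide":[0,0,0],"dr":[0,0,0]},{"slide":[0,0,0],"dr":[0,0,0]},{"slide":[0,0,0],"dr":[0,0,0]},{"slide":[0,0,0],"dr":[0,0,0]},{"slide":[0,0,0],"dr":[0,0,0]},{"slide":[0,0,0],"dr":[0,0,0]},{"slide":[0,0,0],"dr":[0,0,0]},{"slide":[0,0,0],"dr":[0,0,0]}]' 0.3
python3 -m pendant '[{"slide":[0,0,3],"dr":[0,0,0]},{"slide":[0,0,6],"dr":[0,0,0]},{"slide":[0,0,10],"dr":[0,0,0]},{"slide":[0,0,15],"dr":[0,0,0]},{"slide":[0,0,20],"dr":[0,0,0]},{"slide":[0,0,26],"dr":[0,0,0]},{"slide":[0,0,32],"dr":[0,0,0]},{"slide":[0,0,40],"dr":[0,0,0]},{"slide":[0,0,50],"dr":[0,0,0]},{"slide":[0,0,60],"dr":[0,0,0]}]'
```

```text
time_s: 22.45
tool_pos: [0.5568, -0.0878, 0.2266]
orientation: [-3.14, -0.064, -0.001]
wrist_force: [-8.1, 4.5, 7.3]
opening: 0.102
grasp_force: 30.1
time_s: 23.45
tool_pos: [0.5569, -0.0883, 0.225]
orientation: [3.141, 0.064, 0.0]
wrist_force: [0.3, -0.0, 0.3]
opening: 0.3
grasp_force: 0.0
time_s: 24.45
tool_pos: [0.5569, -0.0883, 0.286]
orientation: [3.141, 0.064, 0.0]
wrist_force: [0.8, 0.0, -0.1]
opening: 0.3
grasp_force: 0.0
```

```bash
python3 -m pendant '[{"slide":[0,0,8],"dr":[0,0,0]},{"slide":[0,-5,20],"dr":[0,0,0]},{"slide":[0,-10,35],"dr":[0,0,0]},{"slide":[0,-15,50],"dr":[0,0,0]},{"slide":[0,-20,65],"dr":[0,0,0]},{"slide":[0,-25,80],"dr":[0,0,0]},{"slide":[0,-30,90],"dr":[0,0,0]},{"slide":[0,-30,97],"dr":[0,0,0]},{"slide":[0,-30,100],"dr":[0,0,0]},{"slide":[0,-30,100],"dr":[0,0,0]}]'
python3 - <<'E'
from h import *
f=lambda a:np.round(a*1000,1)
p,d,P=look("scene","scene6.png")
hsv=cv2.cvtColor(p,cv2.COLOR_RGB2HSV)
r=((hsv[...,0]<8)|(hsv[...,0]>172))&(hsv[...,1]>120)&(P[...,2]>.05)&(P[...,0]>.42)&(P[...,0]<.66)&(P[...,1]>-.05)&(P[...,1]<.12)
Q=P[r]
for y in(-.03,0,.03,.06,.09): print(y,f(np.median(Q[abs(Q[:,1]-y)<.01][:,2])))
E
```

```text
time_s: 25.45
tool_pos: [0.5569, -0.1182, 0.3852]
orientation: [-3.141, -0.064, -0.0]
wrist_force: [-0.5, -0.0, -1.4]
opening: 0.297
grasp_force: 0.0
-0.03 66.8
0 67.9
0.03 67.9
0.06 67.9
0.09 67.1
```

View pics/scene6.png

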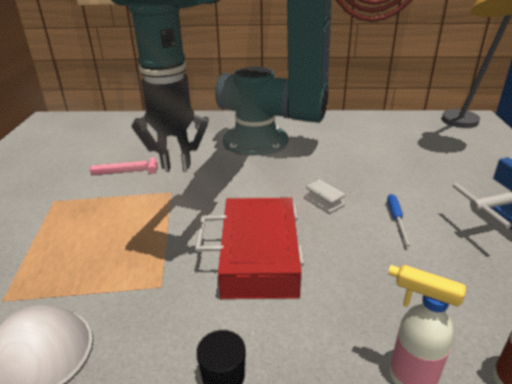

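The view shows the lid level and shut at ~(260,245). The gripper is clear at ~(170,140), and the dolly (325,195) and screwdriver (397,215) are undisturbed.

```bash
python3 -c "
from cell import ticket
print(ticket.close_job())"
```

```text
the job is handed in; nothing more can be done
None
```

The hammer lies flat in the wide bay, the lid was lowered gently by its bar until fully shut, the screwdriver and dolly were not touched, nor was the file as far as the cameras showed, and the job was handed in at about 25 s.

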